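Put the spice jar away in the splash-guard keeper

TASK

Put the red-capped spice jar that stands on the stove cover board away in the splash-guard keeper: slide the keeper's clear door fully open, stand the jar upright inside on its floor, then slide the door fully shut again until it clicks home. Leave the salt shaker in the keeper, the pepper mill and the white-capped bottle standing where they are.

Things in the scene. Friction and masses are not known exactly. Their poses are not given: they have to be found in the camera images.
- keeper: Wooden case fixed on the dark stove cover board (top at z = 0.059); 166 x 326 x 138 mm (its x, y, z). Origin: centre of its underside; x to its back, y to its left seen from the robot, z up. Floor 8 mm thick; inside x -67 to 70, y -157 to 157 mm. Left half (y > 0): fixed wooden hood 126 mm high. Right half: covered only by the clear door; with it slid away, open at top and front.
- keeper_bay (a point): Point on the keeper's floor in the middle of the right half, which the door covers: the clear bay for the jar is 137 mm deep (x) and about 150 mm wide (y) around it, axes as the keeper's.
- keeper_door (a joint): Clear sliding guard door (front, slanted and top pane in one, with metal edges): 0 = fully shut, 0.150 = fully open, in m; it moves along the keeper's +y (to the left, over the wooden hood) as it opens. A spring ball catch holds the last 8 mm at the shut end; it takes about 5 N to pull it off.
- keeper_handle (a point): Grip point of the door's black upright pull, which stands on the top pane: a bar 80 mm long (keeper x), 16 mm thick (keeper y), 34 mm high; this point is at its middle, 12 mm below its top and 22 mm above the top pane. It moves with the door.
- spice_jar: Round spice jar with a red cap and dark label, 44 mm in diameter, 105 mm tall, about 0.11 kg, standing on the stove cover board. Origin: centre of its underside, z up.
- salt_shaker: Salt shaker, glass with a grey top, 44 mm in diameter, 90 mm tall, standing in the keeper's left half under the hood. Origin: centre of its underside.
- pepper_mill: Turned wooden pepper mill, 58 mm in diameter, 170 mm tall, standing on the stove cover board. Origin: centre of its underside.
- white_bottle: Slim bottle with a white cap and dark label, 46 mm in diameter, 155 mm tall, standing on the stove cover board. Origin: centre of its underside.

How it is judged:
On the way, in this order (a step that is already met when the one before it is completed fails the run):
1. the clear door is slid open at least 130 of its 150 mm (value of joint keeper_door above 0.13 m), for 0.2 s.
2. the spice jar stands upright on the keeper's floor, let go, with the door still open (x of spice_jar in the frame of keeper between -0.046 and 0.049 m and y of spice_jar in the frame of keeper between -0.136 and 0.136 m and z of spice_jar in the frame of keeper between 0.003 and 0.014 m and angle between spice_jar's own z axis and vertical below 0.15 rad and value of joint keeper_door above 0.1 m and contact force between the fingers and spice_jar below 0.1 N), for 0.3 s.
At the end, for the whole second after the job is handed in: The door is shut to within 4 mm of its stop, and the spice jar stands upright (within 0.15 rad) and at rest on the keeper's floor, wholly inside the case (x of spice_jar in the frame of keeper between -0.046 and 0.049 m and y of spice_jar in the frame of keeper between -0.136 and 0.136 m and z of spice_jar in the frame of keeper between 0.003 and 0.014 m and angle between spice_jar's own z axis and vertical below 0.15 rad and value of joint keeper_door below 0.004 m and linear speed of spice_jar below 0.02 m/s); the robot touches nothing.
It fails at once if the salt shaker, the pepper mill or the white-capped bottle is moved more than 30 mm or tipped over 0.4 rad (distance of any of salt_shaker, pepper_mill, white_bottle from where it was at the start of the episode above 0.03 m or angle between any of salt_shaker, pepper_mill, white_bottle's own z axis and vertical above 0.4 rad).
It also fails if it takes over 61 s, if anything falls off the work surface, if the arm or the gripper's body presses on something with over 40 N, if the wrist force passes 120 N, or if a joint passes its speed limit or range.

ROBOT

A 6-joint arm with a two-finger parallel gripper is mounted at the origin on a cart in front of the work surface, level with it; the furniture and walls round the work are solid. World frame = base frame: x ahead of the robot, y to its left, z up, the work surface at z = 0. Lengths are in m, angles in rad, forces in N, time in s.
With the tool pointing down it reaches from about 0.325 to 0.925 m from the base axis. Payload 3.1 kg.
Tool frame: the origin (TCP) lies at the very end of the fingers, on their centre line; the grasp point (between the pads) lies 19 mm behind it; z points along the fingers, y is the line along which they close (so a half turn about z gives the same grasp; the last joint's range is limited). The gripper opens to 85 mm and grips with 20 to 120 N. Pads are 22 mm wide; open, the fingers measure 114 mm over their backs; the gripper's body (76 mm by 85 mm) begins 54 mm behind the grasp point. The pads swing forward as they close: fully open they stand 13 mm farther back than shut.
Start: joints at [-1.352, 0.217, 1.613, -0, 1.311, -0.112], TCP at [0.203, -0.591, 0.231] pointing down, gripper open.
Joint ranges: [-2.75, 2.75], [-0.78, 2.1], [0.31, 2.55], [-1.13, 4.27], [0.13, 2.63], [-2.58, 2.58]. Speed limits (rad/s): [2.79, 2.79, 3.14, 3.14, 3.14, 3.14].

INTERFACE

Orientations are given as a unit quaternion [w, x, y, z].
In Python, from station import env gives the robot as it stands.
- The arm moves only by the tool step_arm, never from a script. Its argument "plan" is text: rows parted by semicolons, each of 7 numbers parted by spaces: the shift along the tool's x, y, z in mm, then the turn, a rotation vector about the tool's x, y, z in degrees, then the closure, from -1 (fully open) to 1 (shut). A call has 1 to 5 rows; each row shifts and turns the commanded pose from where the row before left it, along the tool's axes as they then stand; what a row does not reach is not made up. A row lasts 1/10 s, in which the tool goes at most 50 mm and 8.59 degrees, less where a joint would pass 70% of its speed; a pose out of reach is approached as far as the arm can. A call is refused whole if a number of a shift passes 50 or a number of a turn 8.59, either way. A call with a gripper value outside its range is refused whole. The fingers move at their own pace and stop on an object; "grip_force" is the grip in N (left out, the last holds). Time passes only in rows, so rows that do not move let the fingers close. It gives the time, the measured TCP pose, the force and the opening at its end, in the units of the state.
- env.get_state(): the state, without advancing time (a new reading comes with each control period).
- env.get_image(name): name is "side" or "top"; returns a dict with "color" (480x640x3 uint8, red, green, blue), "depth" (480x640 float32, m along the optical axis (not along the pixel's ray), 0 where there is no reading), "fx", "fy", "cx", "cy" (pixels), "D" ([k1, k2, p1, p2, k3] as OpenCV has them; the pictures are not rectified), "R" (3x3) and "t" (3): a world point X has camera coordinates R X + t. Camera axes: x right, y down, z forward; pixel columns grow to the right and rows downward; lengths in m; the calibration is good to about 2 mm. A picture is of the moment at which its call begins.
- env.job_done(): hands the job in, once; it reports no verdict.
The state is a dict: "time": time; "q": joint angles; "dq": joint speeds; "joint_efforts": joint torques, N m; "eef_pos": TCP position; "tool_rot": TCP orientation; "ft_force": force on the tool from outside, world axes, zero at the start; "ft_torque": the same for the moment, N m; "opening": finger opening in m.
Only numpy, scipy, OpenCV 4.12 (cv2) and the standard library are available. Lean on these libraries where they do the work, as an engineer would, in place of code of your own. Each camera call takes 0.05 s, during which the arm holds its last target. There are 200 camera calls.

## Working session

There is one attempt and no reset: what is moved stays moved. The work goes in short steps, Python scripts to look and compute and a tool call to move; the robot and the scene stay as the last step left them, time stands still between calls to the robot, and variables do not carry over. Pictures are saved under pics/ and viewed, on a budget of 10 in all, crops included, one or two more only if the job needs it, and the job is handed in when it is done.

Besides the shell and the picture viewer there is one more tool, called after "Emit:" as name(argument=value, ...) on one line, values as JSON. step_arm: Moves the arm, as the interface text tells. Its arguments: {"type":"object","properties":{"plan":{"type":"string"},"grip_force":{"type":"number"}},"required":["plan"]}

```bash
mkdir -p pics; cat > h.py <<'E'
import numpy as np, cv2
from station import env
def snap(name,fn):
    im=env.get_image(name); cv2.imwrite('pics/'+fn,im['color'][:,:,::-1].copy()); np.save('pics/'+fn+'.npy',im,allow_pickle=True); return im
def load(fn): return np.load('pics/'+fn+'.npy',allow_pickle=True).item()
def cloud(im):
    K=np.array([[im['fx'],0,im['cx']],[0,im['fy'],im['cy']],[0,0,1]]); h,w=im['depth'].shape
    u,v=np.meshgrid(np.arange(w),np.arange(h)); p=np.stack([u,v],-1).reshape(-1,1,2).astype(np.float64)
    n=cv2.undistortPoints(p,K,np.array(im['D'],float)).reshape(h,w,2); d=im['depth'].astype(float)
    c=np.dstack([n*d[...,None],d]); X=(c-np.array(im['t']))@np.array(im['R']); X[d==0]=np.nan; return X
def ray(im,u,v,z):
    K=np.array([[im['fx'],0,im['cx']],[0,im['fy'],im['cy']],[0,0,1]])
    n=cv2.undistortPoints(np.array([[[u,v]]],float),K,np.array(im['D'],float))[0,0]
    R=np.array(im['R']);o=-R.T@np.array(im['t']);d=R.T@np.array([n[0],n[1],1.]); return o+d*(z-o[2])/d[2]
E
python3 - <<'E'
from h import *
for n in('side','top'):
    im=snap(n,n+'0.png'); print(n,-np.array(im['R']).T@im['t'])
s=env.get_state();print(s)
E
```

```text
side [0.10703945 0.69933985 0.65770525]
top [0.4546513  0.11353707 1.12042872]
{'time': 0.1, 'q': array([-1.35222635e+00,  2.17683009e-01,  1.61477349e+00,  5.92402864e-06,
        1.31132016e+00, -1.12185326e-01]), 'dq': array([-0.00049789, -0.00225663, -0.00244948, -0.00018217,  0.00231957,
        0.00019638]), 'joint_efforts': array([-1.04767209e-03, -3.98076618e+01, -3.04968452e+01, -1.58449893e-04,
        4.22648998e-03, -5.72281209e-06]), 'eef_pos': array([ 0.20284398, -0.59038885,  0.23009629]), 'tool_rot': array([-1.09061172e-03,  9.86355793e-01,  1.64623989e-01, -5.52008651e-05]), 'ft_force': array([ 0.13317346,  0.28903102, -0.2515732 ]), 'ft_torque': array([-0.02049582, -0.00478749, -0.03077488]), 'opening': 0.08533721978181048}
```

View pics/top0.png

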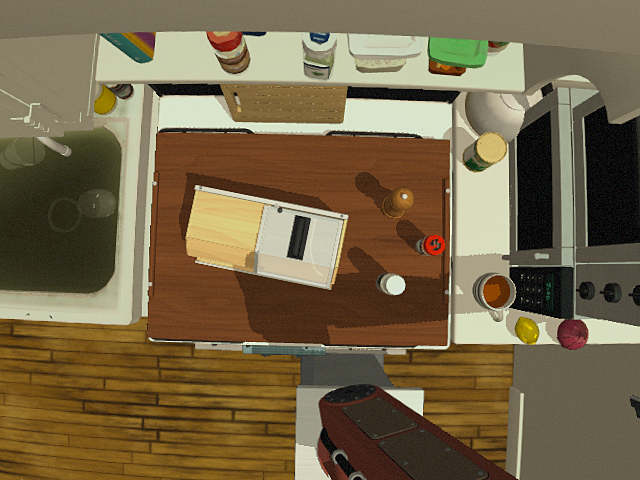

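View pics/side0.png

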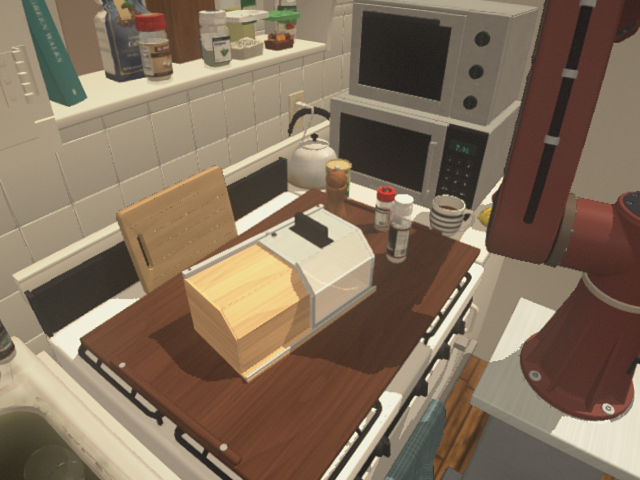

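The top view shows the handle at about (298,237), the red cap at (433,245), the mill at (399,200), the white cap at (392,285) and the keeper across (190–348, 186–290), turned slightly. The side view agrees with this.

```bash
python3 - <<'E'
from h import *
im=load('top0.png'); X=cloud(im); c=im['color'].astype(int)
def blob(m,n):
    P=X[m]; P=P[~np.isnan(P[:,0])]; print(n,m.sum(),'med',np.nanmedian(P,0).round(4),'min',P.min(0).round(3),'max',P.max(0).round(3)); return P
def win(m,a,b,u,v):
    w=np.zeros_like(m); w[v:b,u:a]=True; return m&w
dark=c.max(2)<60
P=blob(win(dark,315,265,282,210)&(X[...,2]>0.2),'handle')
Q=P[P[:,2]>np.median(P[:,2])-.01][:,:2]; r=cv2.minAreaRect((Q*1000).astype(np.float32)); print('rect',r, np.percentile(P[:,2],[5,50,95]))
red=(c[...,0]>130)&(c[...,1]<70)
P=blob(win(red,455,262,412,230),'redcap'); t=P[P[:,2]>P[:,2].max()-.012]; print('  rect',cv2.minEnclosingCircle((t[:,:2]*1000).astype(np.float32)))
wh=(c.min(2)>150)
P=blob(win(wh,410,300,375,268),'whitecap')
P=blob(win(X[...,2]>.15,425,222,375,180),'mill')
# fronts: wooden hood & case corners: plane top of hood
m=win((X[...,2]>.165),360,300,170,175); P=X[m][:,:2]; r=cv2.minAreaRect((P*1000).astype(np.float32)); print('keeper top',r,np.nanpercentile(X[m][:,2],[5,50,95]))
print('board',X[320,250],'jar-side board',X[262,440])
for u,v in [(230,210),(280,220),(320,250),(270,240)]: print(u,v,X[v,u].round(4))
E
```

```text
handle 327 med [0.5103 0.1552 0.2266] min [0.472 0.142 0.2  ] max [0.557 0.172 0.232]
rect ((511.2713623046875, 155.922119140625), (16.122724533081055, 79.82657623291016), 80.30229187011719) [0.20995426 0.22660753 0.22965635]
redcap 250 med [ 0.5047 -0.1351  0.165 ] min [ 0.485 -0.184  0.056] max [ 0.534 -0.116  0.17 ]
  rect ((505.9465637207031, -135.74810791015625), 21.56559944152832)
whitecap 297 med [ 0.4193 -0.0432  0.215 ] min [ 0.401 -0.088  0.056] max [ 0.439 -0.022  0.219]
mill 487 med [ 0.5956 -0.0538  0.2126] min [ 0.574 -0.082  0.17 ] max [ 0.624 -0.033  0.231]
keeper top ((517.1986083984375, 228.13607788085938), (327.21453857421875, 145.71792602539062), 79.95879364013672) [0.17231609 0.18886091 0.19922679]
board [0.32164829 0.2704976  0.05955645] jar-side board [ 0.4698511  -0.17734625  0.05747136]
230 210 [0.5658 0.3014 0.1858]
280 220 [0.5464 0.1946 0.1953]
320 250 [0.4866 0.1102 0.1923]
270 240 [0.5045 0.2142 0.1935]
```

Emit:
step_arm(plan="0 0 -25 0 0 7.2 -1; 0 0 -25 0 0 7.2 -1; 0 0 -25 0 0 7.2 -1; 0 0 -15 0 0 7.2 -1; 5 -20 0 0 0 0 -1", grip_force=40)

```text
time: 0.6
eef_pos: [0.2108, -0.5748, 0.3243]
tool_rot: [0.003, 0.996, -0.088, 0.001]
ft_force: [0.9, -0.8, 0.6]
opening: 0.0852
```

Emit:
step_arm(plan="10 -40 0 0 0 0 -1; 10 -45 0 0 0 0 -1; 10 -45 0 0 0 0 -1; 10 -45 0 0 0 0 -1; 10 -45 0 0 0 0 -1")

```text
time: 1.1
eef_pos: [0.2984, -0.362, 0.3206]
tool_rot: [-0.0, 0.996, -0.086, -0.0]
ft_force: [-0.0, 0.3, 0.4]
opening: 0.0854
```

Emit:
step_arm(plan="10 -45 0 0 0 0 -1; 10 -45 0 0 0 0 -1; 10 -45 0 0 0 0 -1; 10 -45 0 0 0 0 -1; 10 -45 0 0 0 0 -1")

```text
time: 1.6
eef_pos: [0.386, -0.149, 0.3209]
tool_rot: [-0.0, 0.996, -0.086, 0.0]
ft_force: [0.4, 0.4, -0.2]
opening: 0.0857
```

Emit:
step_arm(plan="10 -45 0 0 0 0 -1; 10 -45 0 0 0 0 -1; 10 -40 0 0 0 0 -1; 10 -20 0 0 0 0 -1; 0 0 0 0 0 0 -1")

```text
time: 2.1
eef_pos: [0.4515, -0.0077, 0.3207]
tool_rot: [-0.0, 0.997, -0.084, -0.0]
ft_force: [-0.2, -0.9, -0.3]
opening: 0.0852
```

```bash
cat >> h.py <<'E'
A=np.radians(9.85); ex=np.array([np.cos(A),-np.sin(A)]); ey=np.array([np.sin(A),np.cos(A)])
from scipy.spatial.transform import Rotation as Ro
def rel(tx,ty,tz):
    "mm shift in tool axes to world target"
    s=env.get_state(); w,x,y,z=s['tool_rot']; R=Ro.from_quat([x,y,z,w]).as_matrix()
    X=R[:,0]; print('t',s['time'],'pos',np.round(s['eef_pos'],4),'yaw',np.degrees(np.arctan2(X[1],X[0])).round(2),'tilt',np.degrees(np.arccos(-R[2,2])).round(2),'q6',s['q'][5].round(2),'F',np.round(s['ft_force'],1),'open',round(s['opening'],4))
    print('shift mm',(R.T@(np.array([tx,ty,tz])-s['eef_pos'])*1000).round(1))
E
python3 -c "
from h import *
rel(.5113,.1559,.203)"
```

```text
t 2.1 pos [ 0.4515 -0.0077  0.3207] yaw -9.59 tilt 0.07 q6 1.56 F [-0.2 -0.9 -0.3] open 0.0852
shift mm [  31.8 -171.2  117.8]
```

Emit:
step_arm(plan="6 -40 0 0 0 0.3 -1; 7 -45 0 0 0 0 -1; 8 -45 0 0 0 0 -1; 7 -32 0 0 0 0 -1; 4 -9 20 0 0 0 -1")

```text
time: 2.6
eef_pos: [0.5148, 0.1547, 0.3039]
tool_rot: [-0.001, 0.996, -0.087, 0.003]
ft_force: [0.3, 0.3, 0.1]
opening: 0.0855
```

```bash
python3 -c "
from h import *
rel(.5113,.1559,.203)"
```

```text
t 2.6 pos [0.5148 0.1547 0.3039] yaw -10.02 tilt 0.35 q6 1.91 F [0.3 0.3 0.1] open 0.0855
shift mm [ -4.2  -0.3 100.9]
```

Now I'll descend over the handle and grip it.

Emit:
step_arm(plan="-2 0 30 0 0 0 -1; 0 0 30 0 0 0 -1; 0 0 20 0 0 0 -1; 0 0 12 0 0 0 -1; 0 0 5 0 0 0 -1")

```text
time: 3.1
eef_pos: [0.5095, 0.152, 0.2027]
tool_rot: [0.001, 0.996, -0.089, -0.001]
ft_force: [-0.2, -0.2, 0.5]
opening: 0.0854
```

Emit:
step_arm(plan="0 0 0 0 0 0 1; 0 0 0 0 0 0 1; 0 0 0 0 0 0 1; 0 0 0 0 0 0 1; 0 0 0 0 0 0 1")

```text
time: 3.6
eef_pos: [0.5115, 0.1554, 0.2056]
tool_rot: [-0.003, 0.996, -0.089, 0.001]
ft_force: [-0.9, 3.1, -1.7]
opening: 0.0156
```

```bash
python3 -c "
from h import *
rel(.5113,.1559,.203); snap('side','side1.png')"
```

```text
t 3.6 pos [0.5115 0.1554 0.2056] yaw -10.17 tilt 0.37 q6 1.91 F [-0.9  3.1 -1.7] open 0.0156
shift mm [-0.3 -0.4  2.6]
```

View pics/side1.png

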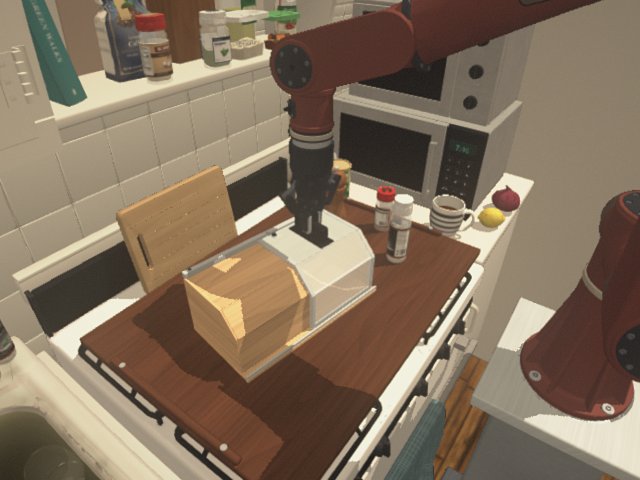

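The fingers hold the handle at about (312,232) with a 15.6 mm opening, which matches the 16 mm bar. Next I slide the door open.

Emit:
step_arm(plan="0 -5 0 0 0 0 1; 0 -8 0 0 0 0 1; 0 -12 0 0 0 0 1; 0 -15 0 0 0 0 1; 0 -15 0 0 0 0 1", grip_force=60)

```text
time: 4.15
eef_pos: [0.5206, 0.2078, 0.2057]
tool_rot: [0.0, 0.996, -0.088, 0.0]
ft_force: [-3.0, -1.9, 5.7]
opening: 0.0147
```

Emit:
step_arm(plan="0 -15 0 0 0 0 1; 0 -15 0 0 0 0 1; 0 -15 0 0 0 0 1; 0 -15 0 0 0 0 1; 0 -15 0 0 0 0 1")

```text
time: 4.65
eef_pos: [0.5334, 0.2821, 0.2056]
tool_rot: [0.0, 0.996, -0.088, 0.0]
ft_force: [-3.1, -1.5, 6.6]
opening: 0.0146
```

Emit:
step_arm(plan="0 -8 0 0 0 0 1; 0 -6 0 0 0 0 1; 0 -3 0 0 0 0 1; 0 0 0 0 0 0 1; 0 0 0 0 0 0 1")

```text
time: 5.15
eef_pos: [0.5364, 0.2994, 0.2056]
tool_rot: [-0.001, 0.996, -0.088, 0.0]
ft_force: [-1.8, 2.3, 4.7]
opening: 0.015
```

```bash
python3 -c "
from h import *
rel(.5113+.150*ey[0],.1559+.15*ey[1],.203)"
```

```text
t 5.15 pos [0.5364 0.2994 0.2056] yaw -10.09 tilt 0.11 q6 2.14 F [-1.8  2.3  4.7] open 0.015
shift mm [-0.2 -4.3  2.6]
```

Emit:
step_arm(plan="0 -3 0 0 0 0 1; 0 -3 0 0 0 0 1; 0 0 0 0 0 0 1; 0 0 0 0 0 0 -1; 0 0 0 0 0 0 -1")

```text
time: 5.65
eef_pos: [0.5374, 0.3041, 0.2039]
tool_rot: [-0.0, 0.996, -0.088, -0.0]
ft_force: [-0.1, 0.9, -0.5]
opening: 0.0429
```

Emit:
step_arm(plan="0 0 0 0 0 0 -1; 0 0 0 0 0 0 -1; 0 0 -20 0 0 0 -1; 0 0 -40 0 0 0 -1; 0 0 -40 0 0 0 -1")

```text
time: 6.15
eef_pos: [0.5367, 0.3034, 0.3038]
tool_rot: [0.001, 0.996, -0.088, -0.001]
ft_force: [0.6, 0.0, 0.6]
opening: 0.0854
```

Emit:
step_arm(plan="4 40 -25 0 0 0 -1; 4 45 0 0 0 0 -1; 4 45 0 0 0 0 -1; 4 45 0 0 0 0 -1; 4 45 0 0 0 0 -1")

```text
time: 6.65
eef_pos: [0.5181, 0.0821, 0.3294]
tool_rot: [-0.0, 0.996, -0.088, 0.0]
ft_force: [-0.2, -0.4, -0.9]
opening: 0.0853
```

Emit:
step_arm(plan="4 45 0 0 0 0 -1; 4 45 0 0 0 0 -1; 4 45 0 0 0 0 -1; 4 45 0 0 0 0 -1; 4 25 0 0 0 0 -1")

```text
time: 7.15
eef_pos: [0.5013, -0.1247, 0.3293]
tool_rot: [0.001, 0.996, -0.09, 0.0]
ft_force: [0.2, 0.4, 0.1]
opening: 0.0856
```

```bash
python3 - <<'E'
from h import *
rel(.506,-.136,.121)
im=snap('top','top2.png');X=cloud(im);c=im['color'].astype(int)
m=(c.max(2)<60)&(X[...,2]>.212)&(X[...,2]<.24)&(X[...,1]>.2)&(X[...,1]<.36)&(X[...,0]>.4)&(X[...,0]<.6)
print(m.sum()); print(cv2.minAreaRect((X[m][:,:2]*1000).astype(np.float32)))
E
```

```text
t 7.15 pos [ 0.5013 -0.1247  0.3293] yaw -10.31 tilt 0.06 q6 1.37 F [0.2 0.4 0.1] open 0.0856
shift mm [  6.5  10.  208.3]
347
((537.085205078125, 302.489501953125), (16.924835205078125, 79.61744689941406), 80.21620178222656)
```

View pics/top2.png

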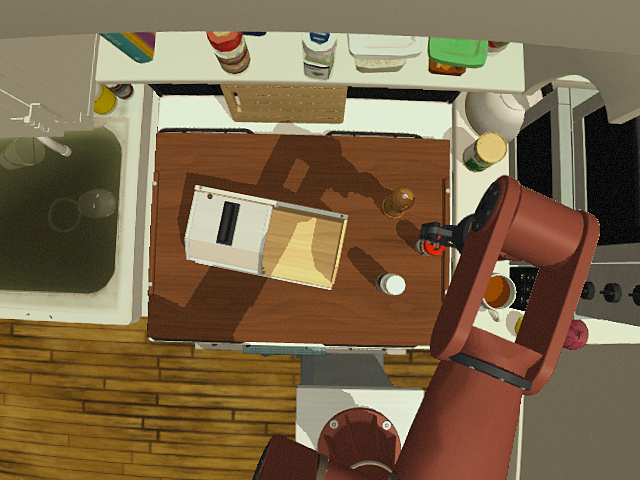

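The door is open: its handle is now at (229,222), about 149 mm along. The bay at (265–345, 205–288) is clear, and the arm is above the jar. I'll correct the offset and descend partway.

Emit:
step_arm(plan="3 3 30 0 0 0 -1; 0 0 40 0 0 0 -1; 0 0 30 0 0 0 -1; 0 0 0 0 0 0 -1")

```text
time: 7.6
eef_pos: [0.5007, -0.1236, 0.2237]
tool_rot: [-0.002, 0.996, -0.089, -0.005]
ft_force: [-0.0, -0.5, 0.5]
opening: 0.0854
```

```bash
python3 - <<'E'
from h import *
rel(.506,-.136,.121)
im=load('top2.png');X=cloud(im)
kx=X[...,0]*ex[0]+X[...,1]*ex[1]; ky=X[...,0]*ey[0]+X[...,1]*ey[1]
m=(abs(X[...,2]-.067)<.004)&(kx>.36)&(kx<.56)&(ky>.12)&(ky<.32)
m[:200]=0
c=im['color'].astype(int); f=m&(c[...,0]>150)
print(f.sum(),'kx',np.percentile(kx[f],[1,50,99]),'ky',np.percentile(ky[f],[1,50,99]),'z',np.median(X[...,2][f]))
r=(X[...,2]>.13)&(kx>.36)&(kx<.58)&(ky>.13)&(ky<.23)
print('right wall/back', np.nanpercentile(kx[r],[1,99]),np.nanpercentile(ky[r],[1,50,99]),np.nanmax(X[...,2][r]))
E
```

```text
t 7.6 pos [ 0.5007 -0.1236  0.2237] yaw -10.16 tilt 0.64 q6 1.37 F [-0.  -0.5  0.5] open 0.0854
shift mm [  8.5  11.5 102.6]
4310 kx [0.38367533 0.45976181 0.53551532] ky [0.15680124 0.23644334 0.31801108] z 0.06778136710410063
right wall/back [0.39980031 0.54277253] [0.14981581 0.15576323 0.22840527] 0.2025772307116212
```

Emit:
step_arm(plan="4 6 10 0 0 0 -1; 4 5 0 0 0 0 -1; 0 0 0 0 0 0 -1; 0 0 0 0 0 0 -1")

```text
time: 8.0
eef_pos: [0.5115, -0.1381, 0.2211]
tool_rot: [0.0, 0.996, -0.089, 0.001]
ft_force: [-0.3, -0.4, -0.6]
opening: 0.0852
```

```bash
python3 - <<'E'
from h import *
rel(.506,-.136,.121)
E
```

```text
t 8.0 pos [ 0.5115 -0.1381  0.2211] yaw -10.17 tilt 0.17 q6 1.35 F [-0.3 -0.4 -0.6] open 0.0852
shift mm [ -6.1  -1.1 100.1]
```

Emit:
step_arm(plan="-5 -1 20 0 0 0 -1; 0 0 25 0 0 0 -1; 0 0 25 0 0 0 -1; 0 0 20 0 0 0 -1; 0 0 10 0 0 0 -1")

```text
time: 8.5
eef_pos: [0.5049, -0.1351, 0.1182]
tool_rot: [-0.0, 0.996, -0.088, -0.001]
ft_force: [0.5, -0.2, 0.1]
opening: 0.085
```

```bash
python3 - <<'E'
from h import *
rel(.506,-.136,.121)
snap('side','side2.png')
E
```

```text
t 8.5 pos [ 0.5049 -0.1351  0.1182] yaw -10.14 tilt 0.1 q6 1.35 F [ 0.5 -0.2  0.1] open 0.085
shift mm [ 1.2  0.7 -2.8]
```

View pics/side2.png

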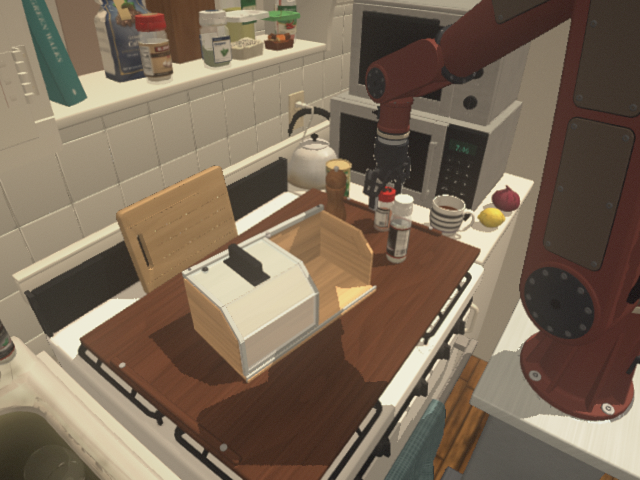

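The fingers straddle the red cap at (385,197), and the bottle and mill are untouched. Now I grip and lift.

Emit:
step_arm(plan="0 0 0 0 0 0 1; 0 0 0 0 0 0 1; 0 0 0 0 0 0 1; 0 0 0 0 0 0 1; 0 0 0 0 0 0 1", grip_force=40)

```text
time: 9.05
eef_pos: [0.5069, -0.1361, 0.1211]
tool_rot: [0.001, 0.996, -0.088, 0.002]
ft_force: [-0.1, -0.5, 5.1]
opening: 0.0428
```

Emit:
step_arm(plan="0 0 -10 0 0 0 1; 0 0 -30 0 0 0 1; 0 0 -40 0 0 0 1; 0 0 -45 0 0 0 1; 0 0 -45 0 0 0 1")

```text
time: 9.55
eef_pos: [0.5047, -0.135, 0.2904]
tool_rot: [-0.0, 0.996, -0.088, -0.001]
ft_force: [1.2, -1.0, -1.6]
opening: 0.0427
```

Emit:
step_arm(plan="0 0 -30 0 0 0 1; 0 0 0 0 0 0 1; 0 0 0 0 0 0 1")

```text
time: 9.85
eef_pos: [0.5055, -0.1354, 0.3196]
tool_rot: [0.0, 0.996, -0.088, 0.0]
ft_force: [-0.2, 0.4, -1.0]
opening: 0.0431
```

```bash
python3 - <<'E'
from h import *
rel(*(.46*ex+.2360*ey),.127)
E
```

```text
t 9.85 pos [ 0.5055 -0.1354  0.3196] yaw -10.14 tilt 0.04 q6 1.35 F [-0.2  0.4 -1. ] open 0.0431
shift mm [ -62.8 -282.6  192.5]
```

Emit:
step_arm(plan="-5 -15 0 0 0 0 1; -7 -30 0 0 0 0 1; -8 -40 0 0 0 0 1; -9 -40 0 0 0 0 1; -9 -40 0 0 0 0 1")

```text
time: 10.35
eef_pos: [0.495, 0.036, 0.3163]
tool_rot: [-0.0, 0.996, -0.089, -0.003]
ft_force: [-0.2, 0.0, -0.7]
opening: 0.043
```

Emit:
step_arm(plan="-9 -40 0 0 0 0 1; -8 -40 0 0 0 0 1; -5 -25 0 0 0 0 1; -3 -12 0 0 0 0 1; 0 0 0 0 0 0 1")

```text
time: 10.85
eef_pos: [0.4917, 0.1546, 0.3172]
tool_rot: [0.0, 0.996, -0.087, -0.002]
ft_force: [0.4, -1.4, -0.5]
opening: 0.0424
```

Emit:
step_arm(plan="0 0 0 0 0 0 1; 0 0 0 0 0 0 1")

```text
time: 11.05
eef_pos: [0.4932, 0.152, 0.3188]
tool_rot: [0.0, 0.996, -0.089, -0.0]
ft_force: [1.0, -0.7, -1.0]
opening: 0.0427
```

```bash
python3 - <<'E'
from h import *
rel(*(.46*ex+.2360*ey),.129)
snap('side','side3.png')
E
```

```text
t 11.05 pos [0.4932 0.152  0.3188] yaw -10.23 tilt 0.07 q6 1.91 F [ 1.  -0.7 -1. ] open 0.0427
shift mm [  0.2  -2.  189.8]
```

View pics/side3.png

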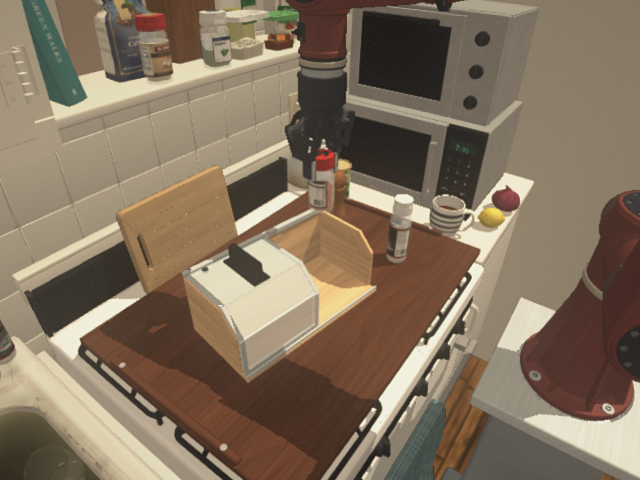

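The jar is held upright at (322,180) above the bay. I'll lower it.

Emit:
step_arm(plan="0 -2 20 0 0 0 1; 0 0 40 0 0 0 1; 0 0 40 0 0 0 1; 0 0 35 0 0 0 1; 0 0 25 0 0 0 1")

```text
time: 11.6
eef_pos: [0.4923, 0.1536, 0.1566]
tool_rot: [0.001, 0.996, -0.089, -0.002]
ft_force: [-0.1, 0.0, -1.2]
opening: 0.0431
```

Emit:
step_arm(plan="0 0 15 0 0 0 1; 0 0 5 0 0 0 1; 0 0 3 0 0 0 1; 0 0 0 0 0 0 1")

```text
time: 12.0
eef_pos: [0.4947, 0.1551, 0.1375]
tool_rot: [-0.0, 0.996, -0.089, 0.001]
ft_force: [-0.4, -0.6, -0.3]
opening: 0.043
```

```bash
python3 - <<'E'
from h import *
rel(*(.46*ex+.2360*ey),.129)
E
```

```text
t 12.0 pos [0.4947 0.1551 0.1375] yaw -10.17 tilt 0.13 q6 1.92 F [-0.4 -0.6 -0.3] open 0.043
shift mm [-0.9  1.5  8.5]
```

Emit:
step_arm(plan="0 0 3 0 0 0 1; 0 0 2 0 0 0 1; 0 0 0 0 0 0 1; 0 0 0 0 0 0 1")

```text
time: 12.4
eef_pos: [0.4937, 0.1552, 0.1316]
tool_rot: [-0.0, 0.996, -0.088, 0.0]
ft_force: [0.5, -0.7, -0.5]
opening: 0.0429
```

Emit:
step_arm(plan="0 0 2 0 0 0 1; 0 0 0 0 0 0 1; 0 0 0 0 0 0 1")

```text
time: 12.7
eef_pos: [0.4935, 0.1552, 0.1292]
tool_rot: [0.0, 0.996, -0.088, -0.0]
ft_force: [0.2, 0.1, -0.3]
opening: 0.0432
```

Emit:
step_arm(plan="0 0 1 0 0 0 1; 0 0 0 0 0 0 1; 0 0 0 0 0 0 1")

```text
time: 13.0
eef_pos: [0.4939, 0.1551, 0.1291]
tool_rot: [0.0, 0.996, -0.088, 0.0]
ft_force: [-3.0, -0.3, 5.8]
opening: 0.0426
```

Contact with the floor shows as 5.8 N upward at the expected height. I'll release and rise.

Emit:
step_arm(plan="0 0 0 0 0 0 0.4; 0 0 0 0 0 0 -1; 0 0 0 0 0 0 -1; 0 0 0 0 0 0 -1; 0 0 0 0 0 0 -1")

```text
time: 13.5
eef_pos: [0.491, 0.1501, 0.1262]
tool_rot: [0.006, 0.996, -0.087, -0.003]
ft_force: [-3.2, -15.6, 0.8]
opening: 0.0853
```

Emit:
step_arm(plan="0 0 -10 0 0 0 -1; 0 0 -20 0 0 0 -1; 0 0 -40 0 0 0 -1; 0 0 -45 0 0 0 -1; 0 0 -45 0 0 0 -1")

```text
time: 14.0
eef_pos: [0.493, 0.155, 0.289]
tool_rot: [0.0, 0.996, -0.088, -0.001]
ft_force: [0.4, 1.0, -0.2]
opening: 0.0853
```

Emit:
step_arm(plan="0 -15 -20 0 0 0 -1; 3 -40 0 0 0 0 -1; 5 -45 0 0 0 0 -1; 5 -30 0 0 0 0 -1; 4 -15 0 0 0 0 -1")

```text
time: 14.5
eef_pos: [0.536, 0.2971, 0.3075]
tool_rot: [-0.0, 0.996, -0.087, -0.0]
ft_force: [-0.9, -0.9, -0.1]
opening: 0.0855
```

```bash
python3 - <<'E'
from h import *
rel(.537,.3035,.204)
snap('side','side4.png')
im=snap('top','top4.png');X=cloud(im);c=im['color'].astype(int)
m=(c[...,0]>110)&(c[...,1]<70)&(X[...,2]>.15)&(X[...,2]<.19)&(X[...,1]>.1)&(X[...,1]<.22)&(X[...,0]<.6)&(X[...,0]>.4)
P=X[m]
if len(P): q=P.mean(0); print(len(P),q, 'keeper',q[:2]@ex-.460,q[:2]@ey-.314,'top z',P[:,2].max(),cv2.minEnclosingCircle((P[:,:2]*1000).astype(np.float32)))
E
```

```text
t 14.5 pos [0.536  0.2971 0.3075] yaw -10.02 tilt 0.04 q6 2.14 F [-0.9 -0.9 -0.1] open 0.0855
shift mm [ -0.   -6.5 103.5]
247 [0.49283545 0.15388852 0.17251122] keeper -0.0007550601079491237 -0.07807090383917181 top z 0.17748750794417556 ((493.5104064941406, 153.93934631347656), 21.291215896606445)
```

View pics/side4.png

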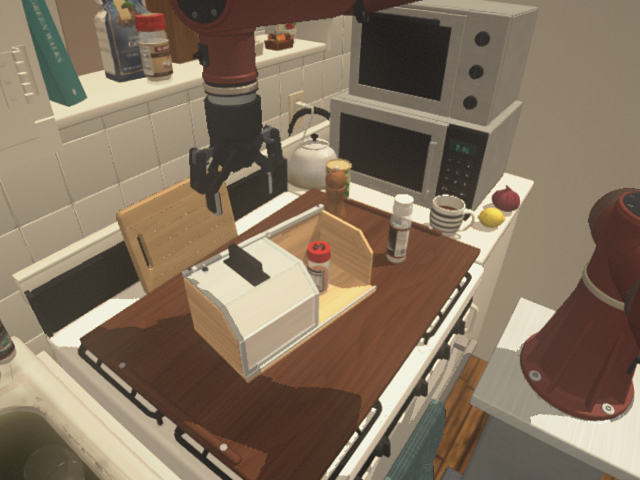

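The jar stands upright in the bay at (319,265), keeper coordinates (-1, -78) mm, and the door is still open. Next I grip the handle again.

Emit:
step_arm(plan="0 -4 20 0 0 0 -1; 0 0 30 0 0 0 -1; 0 0 25 0 0 0 -1; 0 0 18 0 0 0 -1; 0 0 8 0 0 0 -1")

```text
time: 15.1
eef_pos: [0.5349, 0.2966, 0.2044]
tool_rot: [0.002, 0.996, -0.089, -0.002]
ft_force: [-0.4, 0.1, 0.9]
opening: 0.0855
```

Emit:
step_arm(plan="0 0 0 0 0 0 1; 0 0 0 0 0 0 1; 0 0 0 0 0 0 1; 0 0 0 0 0 0 1; 0 0 0 0 0 0 1", grip_force=60)

```text
time: 15.6
eef_pos: [0.5374, 0.2994, 0.209]
tool_rot: [-0.001, 0.996, -0.088, 0.001]
ft_force: [-0.7, 0.4, -5.4]
opening: 0.0145
```

```bash
python3 - <<'E'
from h import *
rel(.5115,.1554,.205)
E
```

```text
t 15.6 pos [0.5374 0.2994 0.209 ] yaw -10.13 tilt 0.17 q6 2.14 F [-0.7  0.4 -5.4] open 0.0145
shift mm [ -0.2 146.3   3.7]
```

Emit:
step_arm(plan="0 5 1 0 0 0 1; 0 10 1 0 0 0 1; 0 15 0 0 0 0 1; 0 15 0 0 0 0 1; 0 15 0 0 0 0 1")

```text
time: 16.1
eef_pos: [0.5273, 0.2408, 0.2089]
tool_rot: [-0.002, 0.996, -0.088, 0.002]
ft_force: [-1.6, 2.4, 9.4]
opening: 0.0146
```

Emit:
step_arm(plan="0 15 0 0 0 0 1; 0 15 0 0 0 0 1; 0 15 0 0 0 0 1; 0 15 0 0 0 0 1; 0 10 0 0 0 0 1")

```text
time: 16.6
eef_pos: [0.5153, 0.171, 0.2089]
tool_rot: [-0.001, 0.996, -0.088, 0.002]
ft_force: [-2.2, 1.9, 8.3]
opening: 0.0147
```

Emit:
step_arm(plan="0 8 0 0 0 0 1; 0 6 0 0 0 0 1; 0 4 0 0 0 0 1; 0 0 0 0 0 0 1; 0 0 0 0 0 0 1")

```text
time: 17.1
eef_pos: [0.5125, 0.1551, 0.2089]
tool_rot: [-0.003, 0.996, -0.088, 0.003]
ft_force: [-0.5, 4.7, 8.3]
opening: 0.0147
```

```bash
python3 - <<'E'
from h import *
rel(.5115,.1554,.205)
E
```

```text
t 17.1 pos [0.5125 0.1551 0.2089] yaw -10.12 tilt 0.43 q6 1.91 F [-0.5  4.7  8.3] open 0.0147
shift mm [-1.  -0.1  3.9]
```

Emit:
step_arm(plan="0 3 0 0 0 0 1; 0 2 0 0 0 0 1; 0 0 0 0 0 0 1")

```text
time: 17.4
eef_pos: [0.5125, 0.1549, 0.2089]
tool_rot: [-0.008, 0.996, -0.088, 0.004]
ft_force: [2.2, 17.8, 5.4]
opening: 0.0148
```

Emit:
step_arm(plan="0 0 0 0 0 0 -1; 0 0 0 0 0 0 -1; 0 0 0 0 0 0 -1; 0 0 0 0 0 0 -1; 0 0 0 0 0 0 -1")

```text
time: 17.9
eef_pos: [0.5094, 0.1478, 0.205]
tool_rot: [0.0, 0.996, -0.089, -0.0]
ft_force: [0.4, -0.5, 0.7]
opening: 0.0844
```

Emit:
step_arm(plan="0 0 -15 0 0 0 -1; 0 0 -30 0 0 0 -1; 0 0 -40 0 0 0 -1; 0 0 -30 0 0 0 -1; 0 30 0 0 0 0 -1")

```text
time: 18.4
eef_pos: [0.5078, 0.1206, 0.3282]
tool_rot: [-0.002, 0.996, -0.087, 0.006]
ft_force: [0.2, -0.4, 1.4]
opening: 0.0851
```

Emit:
step_arm(plan="-5 45 0 0 0 0 -1; -5 45 0 0 0 0 -1; -5 45 0 0 0 0 -1; -5 45 0 0 0 0 -1; -5 30 0 0 0 0 -1")

```text
time: 18.9
eef_pos: [0.442, -0.0861, 0.3218]
tool_rot: [0.001, 0.996, -0.089, 0.001]
ft_force: [1.3, 0.4, -0.6]
opening: 0.085
```

```bash
python3 - <<'E'
from h import *
rel(.5115,.1554,.205)
snap('side','side5.png')
for fn in('top0.png','top5.png'):
    im=load(fn) if fn=='top0.png' else snap('top',fn)
    X=cloud(im);c=im['color'].astype(int)
    m=(c.max(2)<60)&(X[...,2]>.21)&(X[...,2]<.24)&(X[...,1]>.08)&(X[...,1]<.36)&(X[...,0]>.4)&(X[...,0]<.6)
    print(fn,m.sum(),cv2.minAreaRect((X[m][:,:2]*1000).astype(np.float32)))
E
```

```text
t 18.9 pos [ 0.442  -0.0861  0.3218] yaw -10.25 tilt 0.13 q6 1.4 F [ 1.3  0.4 -0.6] open 0.085
shift mm [  25.2 -250.2  116.5]
top0.png 310 ((511.2713623046875, 155.922119140625), (16.122724533081055, 79.82657623291016), 80.30229187011719)
top5.png 324 ((511.2684020996094, 156.0247039794922), (16.151039123535156, 79.79586791992188), 80.27279663085938)
```

View pics/side5.png

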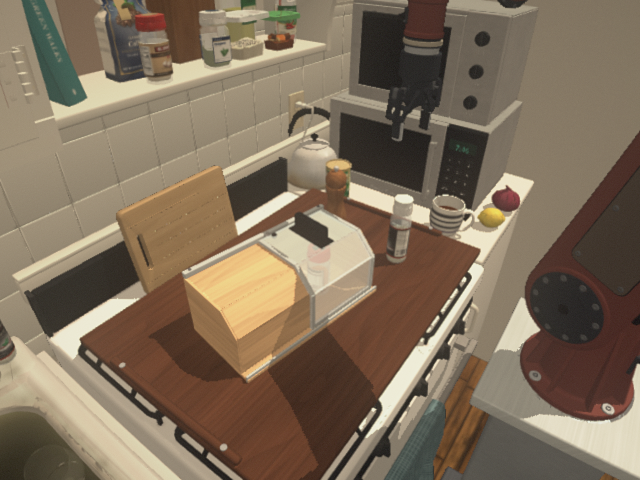

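The handle is back within 0.1 mm of its starting position. The jar stands upright behind the clear door at (318,265), the other items are in place and the arm is clear. I'll hand in the job.

```bash
python3 -c "
from h import *
print(env.job_done())"
```

```text
the job is handed in; nothing more can be done
None
```

The jar is in the keeper and the door is shut. I slid the door open, stood the jar in the bay, let it go, slid the door shut against its stop and moved the arm clear. The job was handed in at about 19 s of robot time; no verdict is reported.

What the checks showed:
- **Door open:** the handle measured about 149 mm along its 150 mm travel.
- **Jar:** before the door was shut, it stood at about (-1, -78) mm in the keeper frame. Its cap height fits a jar standing on the floor. The last side picture shows it upright behind the door.
- **Door shut:** the push against the stop built to about 18 N. Afterwards the handle was back within 0.1 mm of its starting position.
- **Other items:** the mill and the white-capped bottle look unmoved in the pictures, though I did not re-measure them. The salt shaker is hidden under the hood, so I could not check it.

**One reading stood out:** the sensor showed about 16 N sideways as the fingers opened to release the jar. They probably touched something beside the jar. I did not find the cause, and in the pictures taken straight afterwards the jar was upright and the door still open.

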